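# Advance a drum brake's star wheel one tooth

### The arm

A 7-joint arm with a two-finger parallel gripper is mounted at the origin on a cart in front of the work surface, level with it; the furniture and walls round the work are solid. World frame = base frame: x ahead of the robot, y to its left, z up, the work surface at z = 0. Lengths are in m, angles in rad, forces in N, time in s.
With the tool pointing down it reaches from about 0.425 to 0.925 m from the base axis. Payload 6.8 kg.
Tool frame: the origin (TCP) lies midway between the tips of the shut fingers; the grasp point (between the pads) lies 19 mm behind it; z points along the fingers, y is the line along which they close (so a half turn about z gives the same grasp; the last joint's range is limited). The gripper opens to 85 mm and grips with 20 to 120 N. Pads are 22 mm wide; open, the fingers measure 114 mm over their backs; the gripper's body (76 mm by 85 mm) begins 54 mm behind the grasp point. The pads swing forward as they close: fully open they stand 13 mm farther back than shut.
Start: joints at [1.218, 0.477, 0.022, 1.555, -0.011, 1.109, -0.083], TCP at [0.164, -0.655, 0.197] pointing down, gripper open.
Joint ranges: [-2.96, 2.96], [-0.34, 2.1], [-1.41, 1.46], [0.24, 2.44], [-1.37, 4.51], [0.17, 1.92], [-2.96, 2.96]. Speed limits (rad/s): [2.39, 2.39, 3.14, 3.14, 3.14, 3.14, 3.14].

### API

Orientations are given as a unit quaternion [x, y, z, w].
In Python, from workcell import arm gives the robot as it stands.
- The arm moves only by the tool carry_out, never from a script. Its argument "steps" is a list of rows, each an object with "slide": the shift along the world's x, y, z as a fraction of full scale, a list of three; "twist": the turn, a rotation vector about the world's x, y, z as a fraction of full scale, a list of three. A call has 1 to 5 rows; each row is the pose to reach, as a shift and turn from the pose commanded when the call began, turning the shorter way round; what a row does not reach only later rows make up. Full scale, the value 1, is 0.2 m for a shift and 180 degrees for a turn. A row lasts 1/8 s, in which the tool goes at most 62.5 mm and 10.7 degrees, less where a joint would pass 70% of its speed; a pose out of reach is approached as far as the arm can. A call with a number of a shift or a turn outside -1 to 1 is refused whole. A call with a gripper value outside its range is refused whole. "claw" is the closure, from 0 (fully open) to 1 (shut), set as the call begins (left out, the last holds). The fingers move at their own pace and stop on an object; "grip_force" is the grip in N (left out, the last holds). Time passes only in rows, so rows that repeat a pose let the fingers close. It gives the time, the measured TCP pose, the force, the opening and the grip force at its end, in the units of the state.
- arm.get_state(): the state, without advancing time (a new reading comes with each control period).
- arm.grab_frame(name): name is "scene" or "top" or "wrist"; returns (picture, depth): 420x560x3 uint8, red, green, blue; 420x560 float32, m along the optical axis (not along the pixel's ray), 0 where there is no reading.
- arm.camera_params(name): a dict with "mtx" (3x3 intrinsics, pixels), "R" (3x3) and "t" (3): a world point X has camera coordinates R X + t. Camera axes: x right, y down, z forward; pixel columns grow to the right and rows downward; lengths in m; the calibration is good to about 2 mm. A picture is of the moment at which its call begins: read the wrist's pose just before it. camera_params takes no time and is no camera call; for the wrist camera it gives the pose at the moment of the call.
- arm.job_done(): hands the job in; it is judged then, once.
Trained networks look in the newest picture that a camera, given by its name, has taken for a name from the list of things; names that differ only in an ending like _2 or _b are one class to them, and where a whole thing is asked for, a point or a joint stands for the part that bears it (a point fixed in the world has none). Each returns a list of dicts, best first, with "conf" (0 to 1); they miss things now and then, are a little off and sometimes report something else, mostly with a low value. They report only what shows in the picture. A call takes as long as a camera call. They do not tell look-alikes from the thing itself.
- arm.masks_of(camera, query): "region" (420x560 bool, what is visible of it) and "extent" ([centre column, centre row, width, height] in pixels, round what is visible of it).
The state is a dict: "clock": time; "joints": joint angles; "qvel": joint speeds; "joint_efforts": joint torques, N m; "eef_pos": TCP position; "orientation": TCP orientation; "ft_force": force on the tool from outside, world axes, zero at the start; "torque": the same for the moment, N m; "width": finger opening in m; "grasp_force": force on a finger pad.
Only numpy, scipy, OpenCV 4.12 (cv2) and the standard library are available. Lean on these libraries where they do the work, as an engineer would, in place of code of your own. Each camera call takes 0.05 s, during which the arm holds its last target. There are 200 camera calls.

### The job

Take the yellow-handled screwdriver out of the tool block and use it to advance the star wheel of the drum brake by one tooth: put the blade down through the slot in the backing plate, at the slot's end behind the tail of the orange arrow, and sweep the tooth along as the arrow points, up to the other end of the slot. Then lift the screwdriver out and stand it back in its own hole in the block. Leave the blue screwdriver standing where it is.

Things in the scene. Friction and masses are not known exactly. Their poses are not given: they have to be found in the camera images.
- yellow_handle (a point): Grip point on the axis of the yellow screwdriver's handle, 25 mm below its top. It stands blade down in one hole of the tool block. Handle 26 mm square, 85 mm tall, its foot (on the block's top) 60 mm below this point; round 5 mm shank, ending 122 mm below it. 0.07 kg. y axis up; x level, across the block; z level, along the block, towards or away from the blue one: grip across x.
- blue_handle (a point): Blue screwdriver's handle (22 mm square, 75 mm tall), 35 mm above its foot; its top 150 mm above the desk; in the block's other hole, not to be moved. Axes as the yellow one's. The wooden tool block is fixed, 56 x 150 x 75 mm high; its two holes, 90 mm apart along its length, are 16 mm square and go right through: a shank can be put back 4 mm off-centre.
- slot (a point): Centre of the slot's mouth on top of a fixed grey drum brake (172 mm across, 78 high; axle and lever rise 15 mm more). Slot 42 mm long along y, 20 wide along x; z up; plate 4 mm thick. An orange arrow beside it points to +y. To advance: shank goes in 10 to 17 mm from here towards -y, its end 12 to 20 mm below this point, then along y to the +y end, 18 mm past this point.
- star_wheel (a joint): Star wheel's angle, rad: about 0 at first, one tooth is 0.785; grows as its upper teeth move to the slot's +y. 8 teeth 16 mm wide, 5 thick, 68 mm across the tips; level axle along the slot's x, 40 mm below the slot point and 13 mm towards +y; hub 25 mm, tips 6 mm below the plate's top. Turned by about 2 N, it stays where left.
There are look-alikes about, which are no part of the job. What is meant by the part that bears yellow_handle is not pink, and is the smaller of those in its own colour.

How it is judged:
By the outcome, as a careful person would: the job done as asked, in the order asked, and still so for the second after the job is handed in, with the robot touching nothing.
It also fails if it takes over 54 s, if anything falls off the work surface, if the arm or the gripper's body presses on something with over 40 N, if the wrist force passes 120 N, or if a joint passes its speed limit or range.

## Working session

There is one attempt and no reset: what is moved stays moved. The work goes in short steps, Python scripts to look and compute and a tool call to move; the robot and the scene stay as the last step left them, time stands still between calls to the robot, and variables do not carry over. Pictures are saved under pics/ and viewed, at most 10 in all, crops included, and the job is handed in when it is done.

Besides the shell and the picture viewer there is one more tool, called after "Request:" by a JSON object that holds its "api" and its "payload". carry_out: Moves the arm, as the interface text tells. Shift numbers are shares of 0.2 m and turn numbers shares of 180 degrees, none past 1 either way. Its arguments: {"type":"object","properties":{"steps":{"type":"array","items":{"type":"object","properties":{"slide":{"type":"array","items":{"type":"number"}},"twist":{"type":"array","items":{"type":"number"}}}}},"claw":{"type":"number"},"grip_force":{"type":"number"}},"required":["steps"]}

```bash
mkdir -p pics
cat > h.py <<'E'
import numpy as np, cv2
from workcell import arm
def grab(n):
    p=arm.camera_params(n); rgb,d=arm.grab_frame(n); return rgb,d,p
def save(rgb,f): cv2.imwrite('pics/'+f,cv2.cvtColor(np.ascontiguousarray(rgb),cv2.COLOR_RGB2BGR))
def world(d,p):
    v,u=np.mgrid[:d.shape[0],:d.shape[1]]; K=p['mtx']
    c=np.stack([(u-K[0,2])*d/K[0,0],(v-K[1,2])*d/K[1,1],d],-1)
    w=(c-p['t'])@p['R']; w[d==0]=np.nan; return w
E
python3 - <<'E'
from h import *
print({k:np.round(v,3) for k,v in arm.get_state().items()})
for n in('scene','top'):
    rgb,d,p=grab(n); save(rgb,n+'0.png'); W=world(d,p); np.save(n+'W.npy',W)
    for q in('yellow_handle','blue_handle','star_wheel','slot'):
        for m in arm.masks_of(n,q):
            P=W[m['region']]; 
            print(n,q,round(m['conf'],2),np.round(m['extent'],0),np.round(np.nanmedian(P,0),3),np.round(np.nanmax(P[:,2]),3),np.median(rgb[m['region']],0))
E
```

```text
{'clock': np.float64(0.0), 'joints': array([ 1.218,  0.478,  0.022,  1.556, -0.011,  1.109, -0.083]), 'qvel': array([ 0.001,  0.001, -0.001, -0.   , -0.001, -0.001,  0.001]), 'joint_efforts': array([-1.0000e-03, -5.9645e+01,  1.6080e+00, -2.8120e+01,  1.3000e-02,
        1.0000e-02, -0.0000e+00]), 'eef_pos': array([ 0.163, -0.654,  0.196]), 'orientation': array([ 0.993,  0.122, -0.   , -0.001]), 'ft_force': array([-0.027,  0.005, -0.594]), 'torque': array([ 0.067, -0.031, -0.003]), 'grasp_force': np.float64(0.0), 'width': np.float64(0.085)}
scene yellow_handle 0.91 [230. 216.   9.  35.] [0.548 0.235 0.128] 0.161 [120.  97.  40.]
scene yellow_handle 0.88 [274. 263.  14.  50.] [0.394 0.263 0.116] 0.148 [116.  66.  74.]
scene yellow_handle 0.78 [136. 253.  21.  79.] [0.584 0.431 0.145] 0.192 [117.  95.  32.]
scene blue_handle 0.74 [268. 208.  15.  32.] [0.531 0.148 0.12 ] 0.149 [48. 62. 78.]
scene slot 0.63 [328. 189.  70.  60.] [ 0.555 -0.071  0.073] 0.092 [82. 80. 77.]
top yellow_handle 0.49 [157. 167.  19.  16.] [0.586 0.424 0.184] 0.196 [106.   91.   49.5]
top yellow_handle 0.39 [223. 242.  19.  10.] [0.399 0.258 0.144] 0.151 [128.  92.  96.]
top slot 0.56 [358. 177.  69.  64.] [ 0.576 -0.097  0.078] 0.098 [116. 115. 112.]
```

View images.

View pics/scene0.png

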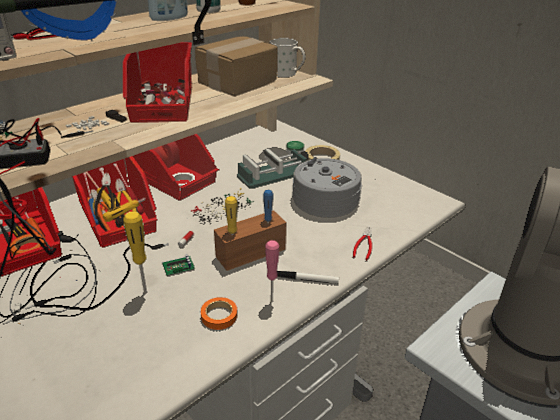

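View pics/top0.png

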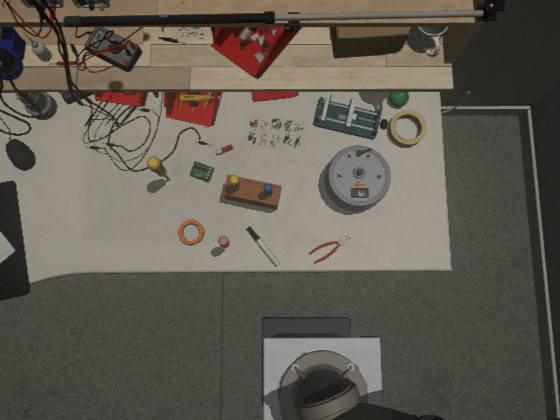

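Run:
```python
from h import *
W=np.load('topW.npy'); S=np.load('sceneW.npy')
rgb=cv2.imread('pics/top0.png')
c=np.vstack([np.hstack([cv2.resize(rgb[160:220,215:295],(400,300),interpolation=3),cv2.resize(rgb[142:214,320:416],(400,300),interpolation=3)]),
 cv2.resize(cv2.imread('pics/scene0.png')[150:300,100:500],(800,300),interpolation=3)])
cv2.imwrite('pics/crop1.png',c)
def rect(m,n):
    P=W[m][:,:2].astype(np.float32); r=cv2.minAreaRect(P*1000); print(n,m.sum(),r)
z=W[...,2]; b=np.zeros(z.shape,bool); b[160:220,215:295]=1
rect(b&(abs(z-.075)<.008),'block')
y=b&(z>.14)&(W[...,1]>.19); print('ytop',W[y].mean(0),y.sum())
y=b&(z>.135)&(W[...,1]<.19); print('btop',W[y].mean(0),y.sum())
d=np.zeros(z.shape,bool); d[142:214,320:400]=1; m=d&(z>.06)&(z<.1)
P=(W[m][:,:2]*1000).astype(np.float32); print('drum',cv2.minEnclosingCircle(P),np.median(W[m][:,2]))
print('slot-low',[(tuple(p),np.round(W[p[0],p[1]],3)) for p in np.argwhere(d&(z<.068)) if np.hypot(*(W[p[0],p[1],:2]-W[m][:,:2].mean(0)))<.07][:40])
```

```text
block 943 ((545.6596069335938, 188.60215759277344), (150.445556640625, 57.44317626953125), 77.67548370361328)
ytop [0.55279112 0.2303963  0.15644235] 92
btop [0.5344167  0.14539701 0.1478776 ] 60
drum ((582.7022094726562, -101.4528579711914), 87.45008087158203) 0.07831401076997313
slot-low [((np.int64(190), np.int64(352)), array([ 0.549, -0.088,  0.044])), ((np.int64(190), np.int64(353)), array([ 0.548, -0.089,  0.05 ])), ((np.int64(190), np.int64(354)), array([ 0.55 , -0.094,  0.038])), ((np.int64(190), np.int64(355)), array([ 0.558, -0.103,  0.   ])), ((np.int64(190), np.int64(356)), array([ 0.559, -0.107, -0.004])), ((np.int64(190), np.int64(357)), array([ 0.558, -0.109, -0.001])), ((np.int64(190), np.int64(358)), array([ 0.558, -0.112,  0.002])), ((np.int64(190), np.int64(359)), array([ 0.558, -0.115,  0.001])), ((np.int64(190), np.int64(360)), array([ 0.558, -0.118,  0.   ])), ((np.int64(190), np.int64(361)), array([ 0.559, -0.122, -0.004])), ((np.int64(190), np.int64(362)), array([ 0.559, -0.124, -0.004])), ((np.int64(190), np.int64(363)), array([ 0.558, -0.126,  0.   ])), ((np
[... 1171 characters left out ...]
ay([ 0.541, -0.086,  0.055])), ((np.int64(192), np.int64(353)), array([ 0.542, -0.089,  0.049])), ((np.int64(192), np.int64(354)), array([ 0.541, -0.091,  0.055])), ((np.int64(192), np.int64(355)), array([ 0.541, -0.094,  0.056])), ((np.int64(192), np.int64(356)), array([ 0.541, -0.096,  0.057])), ((np.int64(192), np.int64(360)), array([ 0.543, -0.11 ,  0.044])), ((np.int64(192), np.int64(361)), array([ 0.543, -0.112,  0.046])), ((np.int64(192), np.int64(362)), array([ 0.543, -0.115,  0.047])), ((np.int64(192), np.int64(363)), array([ 0.542, -0.116,  0.053])), ((np.int64(192), np.int64(364)), array([ 0.541, -0.119,  0.054])), ((np.int64(192), np.int64(365)), array([ 0.553, -0.132, -0.002]))]
```

View pics/crop1.png

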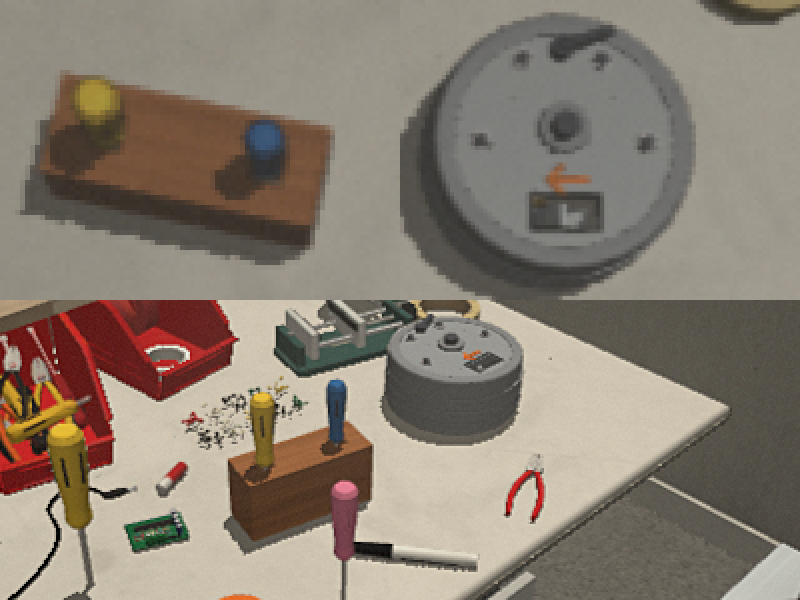

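Look-alikes: pink at scene (274,263), large free-standing yellow at (136,253), and the small yellow one in the block at (230,216). The last one is meant: it is not pink, it is the smaller yellow, and it stands in the block, as the crop confirms. The arrow points image-left, which is world +y, at top pixel (360,185), with the slot just below it at about (360,193). I'll move to look at the drum on the way.

Request:
{"api": "carry_out", "payload": {"steps": [{"slide": [0.93,0.77,0.5],"twist": [0,0,0.25]},{"slide": [0.93,0.77,0.5],"twist": [0,0,0.25]},{"slide": [0.93,0.77,0.5],"twist": [0,0,0.25]},{"slide": [0.93,0.77,0.5],"twist": [0,0,0.25]},{"slide": [0.93,0.77,0.5],"twist": [0,0,0.25]}], "claw": 0}}

```text
clock: 1.12
eef_pos: [0.355, -0.4977, 0.2991]
orientation: [0.868, 0.497, 0.002, 0.002]
ft_force: [-1.0, 0.1, -0.1]
width: 0.0853
grasp_force: 0.0
```

Request:
{"api": "carry_out", "payload": {"steps": [{"slide": [0.7,1,0],"twist": [0,0,0.1]},{"slide": [0.7,1,0],"twist": [0,0,0.1]},{"slide": [0.7,1,0],"twist": [0,0,0.1]},{"slide": [0.7,1,0],"twist": [0,0,0.1]},{"slide": [0.7,1,0],"twist": [0,0,0.1]}]}}

```text
clock: 1.75
eef_pos: [0.4923, -0.2961, 0.2967]
orientation: [0.78, 0.626, 0.001, -0.0]
ft_force: [-0.6, -0.4, 0.1]
width: 0.0855
grasp_force: 0.0
```

Request:
{"api": "carry_out", "payload": {"steps": [{"slide": [0.1,0.9,0]},{"slide": [0.1,0.9,0]},{"slide": [0.1,0.9,0]},{"slide": [0.1,0.9,0]},{"slide": [0.1,0.9,0]}]}}

```text
$.steps[0]: bad value
```

Run:
```python
from h import *
rgb,d,p=grab('wrist'); save(rgb,'w1.png'); W=world(d,p); np.save('w1W.npy',W)
print('cam',-p['R'].T@p['t'],p['R'][2],arm.get_state()['eef_pos'])
for q in('slot','star_wheel','yellow_handle'):
    for m in arm.masks_of('wrist',q): print(q,round(m['conf'],2),np.round(m['extent']),np.nanmedian(W[m['region']],0).round(3))
```

```text
cam [ 0.51029386 -0.21709482  0.47225547] [-0.06844617 -0.31177464 -0.94768755] [ 0.49036853 -0.29942359  0.29645452]
slot 0.65 [328.  35. 155.  69.] [ 0.567 -0.159  0.076]
```

View pics/w1.png

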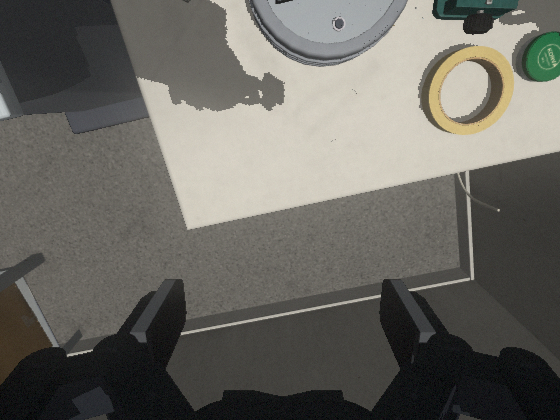

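The wrist view shows the drum only at the top edge (325,30), so I'll move 0.24 m towards +y.

Request:
{"api": "carry_out", "payload": {"steps": [{"slide": [0.2,1,0],"twist": [0,0,0]},{"slide": [0.2,1,0],"twist": [0,0,0]},{"slide": [0.2,1,0],"twist": [0,0,0]},{"slide": [0.2,1,0],"twist": [0,0,0]},{"slide": [0.2,1,0],"twist": [0,0,0]}]}}

```text
clock: 2.58
eef_pos: [0.5295, -0.1017, 0.2966]
orientation: [0.783, 0.623, -0.0, 0.0]
ft_force: [-0.3, -1.3, 0.1]
width: 0.0855
grasp_force: 0.0
```

Run:
```python
from h import *
rgb,d,p=grab('wrist'); save(rgb,'w2.png'); W=world(d,p); np.savez('w2.npz',W=W,rgb=rgb)
print(arm.get_state()['eef_pos'])
for q in('slot','star_wheel'):
    for m in arm.masks_of('wrist',q): print(q,round(m['conf'],2),np.round(m['extent']),np.nanmedian(W[m['region']],0).round(3))
o=(rgb[...,0].astype(int)-rgb[...,2]>70)&(W[...,2]>.06)&(W[...,2]<.1)&(abs(W[...,0]-.57)<.08)&(abs(W[...,1]+.1)<.08)
print('arrow',o.sum(),W[o].mean(0))
# slot: hole within drum region
hole=(W[...,2]<.0745)&(abs(W[...,0]-.55)<.04)&(abs(W[...,1]+.11)<.05)&(W[...,2]>.0)
n,l,s,c=cv2.connectedComponentsWithStats(hole.astype(np.uint8)); print(s,c)
```

```text
[ 0.52925777 -0.1033224   0.29643863]
slot 0.89 [329. 158. 150. 146.] [ 0.585 -0.097  0.077]
star_wheel 0.7 [289. 167.  16.  25.] [ 0.536 -0.101  0.051]
arrow 158 [ 0.55794587 -0.1040453   0.0770623 ]
[[     0      0    560    420 234699]
 [   319    126      1      1      1]
 [   290    132      2      2      2]
 [   279    135      1      1      1]
 [   313    134      1      1      1]
 [   259    136      1      1      1]
 [   275    137      1      1      1]
 [   289    136      1      1      1]
 [   293    137      1      1      1]
 [   309    136      1      1      1]
 [   259    138      1      1      1]
 [   277    138      1      1      1]
 [   283    138      1      1      1]
 [   285    138      1      1      1]
 [   308    139      1      1      1]
 [   314    138      1      1      1]
 [   318    139      1      1      1]
 [   258    140      1      2      2]
 [   276    140      2      2      2]
 [   290    141      1      1      1]
 [   309    141      1      1      1]
 [   294    143      1      1      1]
 [   314    142      1      1      1]
 [   275    145      1   
[... 4231 characters left out ...]
  ]
 [325.         187.        ]
 [286.5        188.        ]
 [298.         191.5       ]
 [321.5        190.        ]
 [281.         193.        ]
 [288.         193.        ]
 [332.         193.        ]
 [314.         194.        ]
 [324.         194.        ]
 [330.         194.        ]
 [305.         197.        ]
 [321.         197.        ]
 [293.         198.        ]
 [310.         199.        ]
 [293.         201.        ]
 [300.         200.        ]
 [306.         201.        ]
 [311.         201.        ]
 [331.         200.        ]
 [291.         203.        ]
 [319.         206.        ]
 [310.         208.        ]
 [305.         210.        ]
 [281.5        214.5       ]]
```

View pics/w2.png

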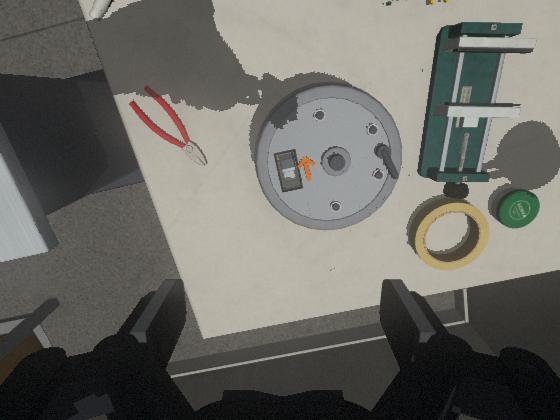

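Run:
```python
from h import *
z=np.load('w2.npz'); rgb=z['rgb']; W=z['W']
p=arm.camera_params('wrist') # arm held still
K=p['mtx']
def ray(u,v,h):
    r=p['R'].T@np.linalg.solve(K,[u,v,1]); o=-p['R'].T@p['t']; return o+r*(h-o[2])/r[2]
g=cv2.cvtColor(rgb,cv2.COLOR_RGB2GRAY)
print('plate z',np.nanmedian(W[135:205,300:320,2]))
sub=g[143:200,268:310]; np.set_printoptions(linewidth=250)
print(sub[::3,::2])
m=np.zeros(g.shape,np.uint8); m[145:197,270:306]=(g[145:197,270:306]<95)
m=cv2.morphologyEx(m,cv2.MORPH_OPEN,np.ones((3,3)))
n,l,s,c=cv2.connectedComponentsWithStats(m); k=1+s[1:,4].argmax(); print(s[k])
vs,us=np.where(l==k); P=np.array([ray(u,v,.078)[:2]*1000 for u,v in zip(us,vs)],np.float32)
print(cv2.minAreaRect(P))
o=(rgb[...,0].astype(int)-rgb[...,2]>70)&(abs(W[...,0]-.558)<.03)&(abs(W[...,1]+.104)<.04)
Q=W[o][:,:2]*1000; print(cv2.minAreaRect(Q.astype(np.float32)))
```

```text
plate z 0.07621857493175813
[[138 120 152 153 151 154 154 153 154 155 158 153 153 154 155 152 155 157 156 153 154]
 [136 152 152 151 153 154 151 151 151 152 153 156 156 156 155 153 153 155 156 157 158]
 [127 150 154 154 152 151 153 154 154 155 151 154  96  76 153 155 157 157 155 153 157]
 [ 99 151 151 152 151 102  73  68  67  71  90 128  73  66 154 156 156 158 156 156 159]
 [131 149 154  70 117  90 102  92  93  90  92  91  69  79 108 155 156 155 157 156 156]
 [154 155 151 120  74 132  94  92  89  88  88  91  77 105  70 153 154 146 141 142 104]
 [153 151 154 148  71  94  87 103 104 105 106 106 108  76  68 152 105 135 136 112 134]
 [151 154 154 155  69  94  82 105 108 109 109 109 109  75  73  85 136 131 137 138 145]
 [133 155 154 152 116  74  98 106 106 106 106 111 155 168 121 104 139 157 110 133 137]
 [131 152 156 154 150  74 103 159 174 173 172 178 167 111 100  69 155 157 148 136 133]
 [121 154 153 155 153  70 101 103 171 170 172 174 176 109  86  81 129 156 149 136 132]
 [131 155 154 156 153 114  71  96 151 172 171 173 174 171  99  92  82 157 159 113 135]
 [136 111 153 153 155 149  69 101  89 108 109 108 105  98  90 100  64 155 156 156 138]
 [134 132 155 153 152 154  71  97 100  99 100  99 100 101  97 100  67 158 156 156 157]
 [135 136 109 152 156 153 116  74 101 101 101 100 102  99  98  99  67 108 154 155 156]
 [134 135 136 153 155 153 149  68  74  87  82  71  76  66  67  64  75 126 157 157 159]
 [135 133 139 135 151 155 154  64  67  70 152 150 155 156 157 156 154 156 157 154 155]
 [131 133 136 139 130 154 151 154 156 154 156 154 155 155 155 152 154 156 154 157 156]
 [126 135 137 134 135 133 156 154 155 157 157 156 155 158 158 155 158 156 157 155 156]]
[289 154   8   8  45]
((544.3619995117188, -92.54864501953125), (8.082951545715332, 8.147683143615723), 76.76805114746094)
((556.3665161132812, -105.90969848632812), (25.541290283203125, 17.929471969604492), 63.19784927368164)
```

Run:
```python
from h import *
p=arm.camera_params('wrist');K=p['mtx']
def ray(u,v,h):
    r=p['R'].T@np.linalg.solve(K,[u,v,1]); o=-p['R'].T@p['t']; return o+r*(h-o[2])/r[2]
C=[ray(u,v,.0785) for u,v in((275,154),(294.5,149.5),(302,188.5),(282,192))]
C=np.array(C)[:,:2]*1000; print(C.round(1),C.mean(0)); 
for i in range(4): e=C[(i+1)%4]-C[i]; print(np.hypot(*e),np.degrees(np.arctan2(e[1],e[0])))
```

```text
[[ 525.7  -83.9]
 [ 548.6  -84. ]
 [ 547.2 -131. ]
 [ 523.2 -129.7]] [ 536.16842042 -107.15542427]
22.906654884416685 -0.28204962212054174
46.93727708794696 -91.65751067107458
24.113291195040635 177.03585799212837
45.85345672239234 86.8341607584667
```

Slot centre is about (0.536,-0.107,0.078), long axis about 88°, and the rim measures 46x23, which matches. Next: to the block.

Request:
{"api": "carry_out", "payload": {"steps": [{"slide": [0.06,0.84,0],"twist": [0,0,0]},{"slide": [0.06,0.84,0],"twist": [0,0,0]},{"slide": [0.06,0.84,0],"twist": [0,0,0]},{"slide": [0.06,0.84,0],"twist": [0,0,0]}]}}

```text
clock: 3.22
eef_pos: [0.5416, 0.0694, 0.2967]
orientation: [0.781, 0.624, 0.0, -0.0]
ft_force: [-0.9, -0.1, 0.4]
width: 0.0853
grasp_force: 0.0
```

Request:
{"api": "carry_out", "payload": {"steps": [{"slide": [0.06,0.84,0],"twist": [0,0,0.003]},{"slide": [0.06,0.84,0],"twist": [0,0,0.003]},{"slide": [0.06,0.84,0],"twist": [0,0,0.003]},{"slide": [0.06,0.84,0],"twist": [0,0,0.003]},{"slide": [0.06,0.84,0],"twist": [0,0,0.003]}]}}

```text
clock: 3.85
eef_pos: [0.5547, 0.232, 0.2961]
orientation: [0.781, 0.625, -0.001, 0.001]
ft_force: [0.1, -0.4, -0.6]
width: 0.0855
grasp_force: 0.0
```

Run:
```python
from h import *
rgb,d,p=grab('wrist'); save(rgb,'w3.png'); W=world(d,p); np.savez('w3.npz',W=W,rgb=rgb)
print(arm.get_state()['eef_pos'],arm.get_state()['orientation'])
for q in('yellow_handle','blue_handle'):
    for m in arm.masks_of('wrist',q):
        P=W[m['region']]; t=np.nanpercentile(P[:,2],95); T=P[P[:,2]>t-.004]
        print(q,round(m['conf'],2),np.round(m['extent']),'top',t,np.nanmean(T,0).round(4),cv2.minAreaRect((T[:,:2]*1000).astype(np.float32)))
z=W[...,2]; m=(abs(z-.075)<.005)&(abs(W[...,0]-.546)<.08)&(abs(W[...,1]-.189)<.11)
print(cv2.minAreaRect((W[m][:,:2]*1000).astype(np.float32)),np.median(z[m]))
```

```text
[0.5547516  0.23174818 0.29623061] [ 7.80917015e-01  6.24634167e-01 -5.93195498e-04  6.48897093e-04]
yellow_handle 0.9 [212. 195.  99.  71.] top 0.04032580677519776 [0.4239 0.2493 0.0397] ((434.1348571777344, 234.84051513671875), (8.328502655029297, 81.40670776367188), 38.690162658691406)
yellow_handle 0.64 [282. 183.  24.  35.] top 0.15882727872128877 [0.5564 0.2299 0.1575] ((556.2359619140625, 229.2813262939453), (21.127363204956055, 22.127782821655273), 63.81129837036133)
yellow_handle 0.49 [344. 360. 110. 107.] top 0.08033407710759256 [ 0.586  -0.0693  0.0801] ((603.300537109375, 42.508544921875), (386.18975830078125, 150.445556640625), 79.49072265625)
blue_handle 0.88 [287. 258.  19.  41.] top 0.14844740564326467 [0.5379 0.1444 0.1474] ((537.5288696289062, 143.56497192382812), (18.003833770751953, 18.02375602722168), 88.4291763305664)
((546.9839477539062, 186.3059539794922), (149.57681274414062, 56.00288772583008), 77.84806823730469) 0.07307851839512991
```

View pics/w3.png

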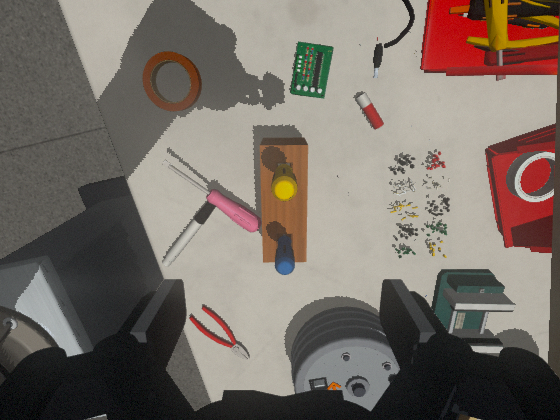

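The yellow handle is at (284,188) and blue at (285,265). Pink has tipped over and lies clear of the block at (212,195). The grip point is (0.556,0.230,0.135), which agrees with the block geometry. Descending.

Request:
{"api": "carry_out", "payload": {"steps": [{"slide": [0.006,-0.01,-0.25],"twist": [0,0,0]},{"slide": [0.006,-0.01,-0.5],"twist": [0,0,0]},{"slide": [0.006,-0.01,-0.75],"twist": [0,0,0]},{"slide": [0.006,-0.01,-0.9],"twist": [0,0,0]},{"slide": [0.006,-0.01,-0.9],"twist": [0,0,0]}]}}

```text
clock: 4.62
eef_pos: [0.5537, 0.2306, 0.1145]
orientation: [0.78, 0.626, -0.002, -0.0]
ft_force: [-0.4, 0.6, -0.1]
width: 0.0853
grasp_force: 0.0
```

Request:
{"api": "carry_out", "payload": {"steps": [{"slide": [0,0,0],"twist": [0,0,0]},{"slide": [0,0,0],"twist": [0,0,0]},{"slide": [0,0,0],"twist": [0,0,0]},{"slide": [0,0,0],"twist": [0,0,0]},{"slide": [0,0,0],"twist": [0,0,0]}], "claw": 1, "grip_force": 60}}

```text
clock: 5.25
eef_pos: [0.5558, 0.2336, 0.1179]
orientation: [0.78, 0.626, 0.001, 0.0]
ft_force: [-0.6, -0.0, 5.6]
width: 0.0238
grasp_force: 59.8
```

Run:
```python
from h import *
s=arm.get_state();print(s['clock'],s['eef_pos'],s['orientation'],s['width'],s['grasp_force'],s['ft_force'])
rgb,d,p=grab('scene'); save(rgb[120:330,60:340],'s1.png')
```

```text
5.25 [0.55578507 0.23356828 0.1179232 ] [7.79567247e-01 6.26317353e-01 1.14495038e-03 4.12148094e-04] 0.02383592054764978 59.78545904159546 [-0.55096765 -0.02673534  5.63601304]
```

View pics/s1.png

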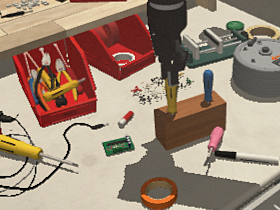

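Request:
{"api": "carry_out", "payload": {"steps": [{"slide": [0,0,0.2],"twist": [0,0,0]},{"slide": [0,0,0.4],"twist": [0,0,0]},{"slide": [0,0,0.65],"twist": [0,0,0]},{"slide": [0,0,0.85],"twist": [0,0,0]},{"slide": [0,0,0.85],"twist": [0,0,0]}]}}

```text
clock: 5.92
eef_pos: [0.5561, 0.2344, 0.2903]
orientation: [0.779, 0.626, 0.003, 0.001]
ft_force: [0.5, -0.3, -1.6]
width: 0.024
grasp_force: 59.2
```

Run:
```python
from h import *
s=arm.get_state();print(s['clock'],s['eef_pos'],s['orientation'],s['width'],s['grasp_force'],s['ft_force'])
rgb,d,p=grab('wrist'); save(rgb,'w4.png'); W=world(d,p); np.savez('w4.npz',W=W,rgb=rgb,**{k:p[k] for k in p})
for m in arm.masks_of('wrist','yellow_handle'): print(round(m['conf'],2),np.round(m['extent']),np.nanmedian(W[m['region']],0).round(3))
```

```text
5.925 [0.5561458  0.23441349 0.29029962] [0.77949085 0.62640548 0.00307808 0.00084545] 0.024047606575587733 59.18567776679993 [ 0.53317613 -0.33397122 -1.55763046]
0.86 [283. 258.  48. 112.] [0.558 0.238 0.324]
0.86 [212. 200.  99.  73.] [0.474 0.184 0.029]
```

View pics/w4.png

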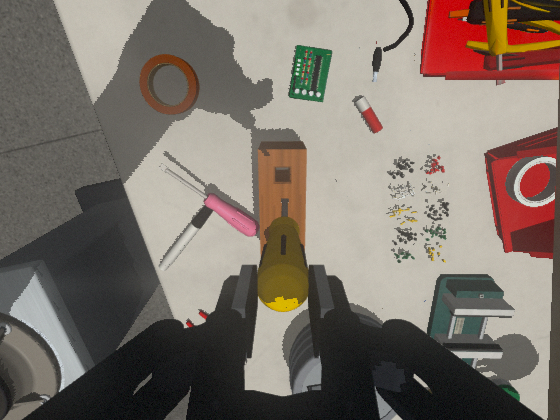

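Run:
```python
from h import *
z=np.load('w4.npz'); W=z['W']; rgb=z['rgb']
m=np.zeros(W.shape[:2],bool); m[190:226,276:294]=1; m&=(W[...,2]>.165)
P=W[m]; vs,us=np.where(m); print(len(P),vs.min())
for a in np.arange(.17,.25,.01):
    q=P[(P[:,2]>=a)&(P[:,2]<a+.01)]
    if len(q): print(round(a,2),len(q),q.mean(0).round(4))
i=P[:,2].argsort()[:5]; print(P[i],us[i],vs[i])
K=z['mtx'];R=z['R'];t=z['t']
for h in(.18,.183,.187):
    r=R.T@np.linalg.solve(K,[284.5,199,1]); o=-R.T@t; print(h,o+r*(h-o[2])/r[2])
W3=np.load('w3.npz')
hole=(W[...,2]<.06)&(abs(W[...,0]-.556)<.02)&(abs(W[...,1]-.23)<.03); print('hole px',np.argwhere(hole).mean(0),hole.sum())
for uv in((282,175),(282.5,174)):
    r=R.T@np.linalg.solve(K,[*uv,1]); print('hole',o+r*(.075-o[2])/r[2])
```

```text
279 198
0.17 11 [0.5588 0.2309 0.1772]
0.18 20 [0.5586 0.2317 0.1858]
0.19 21 [0.5586 0.2324 0.1953]
0.2 21 [0.5585 0.2323 0.2049]
0.21 27 [0.5582 0.2323 0.2151]
0.22 26 [0.558  0.2323 0.2243]
[[0.55804939 0.23083251 0.17523725]
 [0.56066303 0.2304113  0.17577587]
 [0.55980724 0.23064016 0.17590765]
 [0.55895471 0.23088302 0.17608931]
 [0.55723308 0.23126588 0.17609164]] [284 287 286 285 283] [198 198 198 198 198]
0.18 [0.55852925 0.23120429 0.18      ]
0.183 [0.55868326 0.23206526 0.183     ]
0.187 [0.55888861 0.23321321 0.187     ]
hole px [162.4962406  283.23308271] 266
hole [0.55649837 0.23008993 0.075     ]
hole [0.55732062 0.2311186  0.075     ]
```

Screwdriver held and vertical, tip at about (284,199), and the hole shows empty at (282,175). Carrying it to above the slot's −y end.

Request:
{"api": "carry_out", "payload": {"steps": [{"slide": [-0.056,-0.2,0],"twist": [0,0,0]},{"slide": [-0.056,-0.45,0],"twist": [0,0,0]},{"slide": [-0.056,-0.7,0],"twist": [0,0,0]},{"slide": [-0.056,-0.876,0],"twist": [0,0,0]}]}}

```text
clock: 6.52
eef_pos: [0.5425, 0.0547, 0.2846]
orientation: [0.78, 0.625, -0.002, -0.001]
ft_force: [0.3, 0.3, -0.1]
width: 0.0236
grasp_force: 59.2
```

Request:
{"api": "carry_out", "payload": {"steps": [{"slide": [-0.056,-0.2,0],"twist": [0,0,0]},{"slide": [-0.056,-0.45,0],"twist": [0,0,0]},{"slide": [-0.056,-0.7,0],"twist": [0,0,0]},{"slide": [-0.056,-0.876,0],"twist": [0,0,0]},{"slide": [-0.056,-0.876,0],"twist": [0,0,0]}]}}

```text
clock: 7.15
eef_pos: [0.5308, -0.1212, 0.2844]
orientation: [0.781, 0.624, -0.002, -0.001]
ft_force: [0.3, 0.4, -0.6]
width: 0.0241
grasp_force: 59.2
```

Request:
{"api": "carry_out", "payload": {"steps": [{"slide": [0,0,-0.2],"twist": [0,0,0]},{"slide": [0,0,-0.35],"twist": [0,0,0]},{"slide": [0,0,-0.4],"twist": [0,0,0]},{"slide": [0,0,-0.4],"twist": [0,0,0]}]}}

```text
clock: 7.65
eef_pos: [0.532, -0.1165, 0.206]
orientation: [0.779, 0.627, -0.0, -0.001]
ft_force: [-0.1, -0.0, -0.3]
width: 0.0242
grasp_force: 59.2
```

Run:
```python
from h import *
s=arm.get_state();print(s['clock'],s['eef_pos'],s['orientation'],s['width'],s['ft_force'])
rgb,d,p=grab('wrist'); W=world(d,p); np.savez('w5.npz',W=W,rgb=rgb,**{k:p[k] for k in p})
save(cv2.resize(rgb[110:290,190:390],None,fx=3,fy=3,interpolation=cv2.INTER_CUBIC),'w5.png')
```

```text
7.65 [ 0.53201534 -0.11652884  0.20604937] [ 7.79198013e-01  6.26777252e-01 -3.80315518e-04 -7.67089480e-04] 0.024208127784044395 [-0.12320862 -0.00734433 -0.29724828]
```

View pics/w5.png

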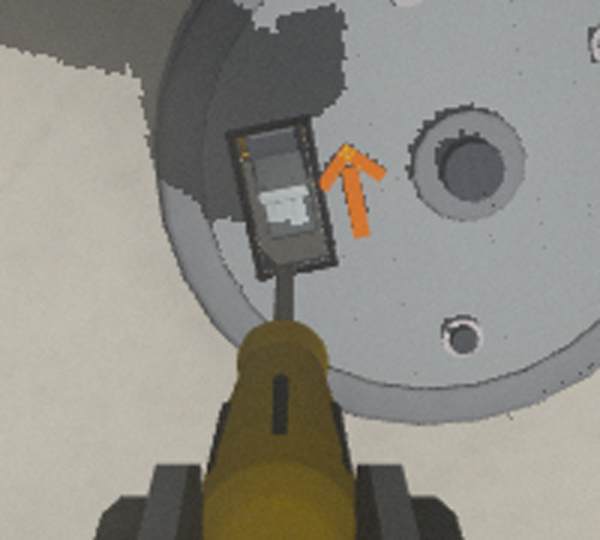

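Run:
```python
from h import *
z=np.load('w5.npz'); W=z['W'];K=z['mtx'];R=z['R'];t=z['t'];o=-R.T@t
def ray(u,v,h): r=R.T@np.linalg.solve(K,[u,v,1]); return o+r*(h-o[2])/r[2]
C=np.array([ray(190+u/3,110+v/3,.078) for u,v in((227,132),(312,116),(338,262),(258,280))])[:,:2]*1000
print(C.round(1),'centre',C.mean(0)); 
for i in range(4): e=C[(i+1)%4]-C[i]; print(np.hypot(*e).round(1),np.degrees(np.arctan2(e[1],e[0])).round(1))
m=np.zeros(W.shape[:2],bool); m[180:217,274:296]=1; m&=(W[...,2]>.088)&(W[...,2]<.17)
P=W[m]; 
for a in np.arange(.09,.17,.01):
    q=P[(P[:,2]>=a)&(P[:,2]<a+.01)]
    if len(q): print(round(a,2),len(q),q.mean(0).round(4))
vs,us=np.where(m); print('row min',vs.min(),us[vs==vs.min()],P[vs==vs.min()][:3])
```

```text
[[ 525.   -80.9]
 [ 550.5  -81.7]
 [ 549.2 -127.1]
 [ 523.9 -127.5]] centre [ 537.18169433 -104.29527573]
25.5 -1.8
45.4 -91.6
25.3 -179.1
46.6 88.6
0.09 15 [ 0.5337 -0.1202  0.0942]
0.1 25 [ 0.5337 -0.1191  0.1048]
0.11 19 [ 0.5338 -0.1189  0.1152]
0.12 24 [ 0.5337 -0.1187  0.1249]
0.13 28 [ 0.5334 -0.119   0.1346]
0.14 14 [ 0.5333 -0.1186  0.1425]
0.16 1 [ 0.5349 -0.1108  0.167 ]
row min 198 [282 283 284 285 286 287 288] [[ 0.53133573 -0.11986447  0.09125543]
 [ 0.53215855 -0.12023773  0.09060894]
 [ 0.53311888 -0.11996838  0.09221418]]
```

The tip is just above the slot's −y end at crop (284,262). The slot rim runs from (227,132) to (338,262). I'll correct +3 mm in x and +2 mm in y, then insert.

Request:
{"api": "carry_out", "payload": {"steps": [{"slide": [0.015,0.01,0],"twist": [0,0,0]},{"slide": [0.015,0.01,-0.05],"twist": [0,0,0]},{"slide": [0.015,0.01,-0.1],"twist": [0,0,0]},{"slide": [0.015,0.01,-0.14],"twist": [0,0,0]},{"slide": [0.015,0.01,-0.14],"twist": [0,0,0]}]}}

```text
clock: 8.32
eef_pos: [0.5347, -0.1153, 0.1776]
orientation: [0.78, 0.626, -0.001, -0.001]
ft_force: [-0.3, 0.0, -0.3]
width: 0.0236
grasp_force: 59.2
```

Request:
{"api": "carry_out", "payload": {"steps": [{"slide": [0,0,-0.03],"twist": [0,0,0]},{"slide": [0,0,-0.055],"twist": [0,0,0]},{"slide": [0,0,-0.055],"twist": [0,0,0]},{"slide": [0,0,-0.055],"twist": [0,0,0]}]}}

```text
clock: 8.82
eef_pos: [0.5355, -0.1153, 0.1677]
orientation: [0.78, 0.626, 0.0, 0.0]
ft_force: [-0.2, -0.5, -1.0]
width: 0.0238
grasp_force: 59.2
```

Run:
```python
from h import *
s=arm.get_state();print(s['clock'],s['eef_pos'],s['orientation'],s['width'],s['ft_force'],s['torque'])
rgb,d,p=grab('wrist'); W=world(d,p)
save(cv2.resize(rgb[110:290,190:390],None,fx=3,fy=3,interpolation=cv2.INTER_CUBIC),'w6.png')
m=np.zeros(W.shape[:2],bool); m[170:217,270:300]=1; m&=(W[...,2]>.085)&(W[...,2]<.125)
P=W[m]
for a in np.arange(.085,.125,.01):
    q=P[(P[:,2]>=a)&(P[:,2]<a+.01)]
    if len(q): print(round(a,3),len(q),q.mean(0).round(4),q[:,2].min())
```

```text
8.825 [ 0.53549306 -0.11531526  0.16771454] [7.79549485e-01 6.26340634e-01 7.37684832e-05 7.40042920e-05] 0.02376056472900094 [-0.23803596 -0.51503128 -0.9616116 ] [-0.07910819  0.05167463 -0.01075133]
0.085 23 [ 0.5372 -0.1176  0.0901] 0.08515765263255186
0.095 28 [ 0.5369 -0.1175  0.0998] 0.09537080298906922
0.105 4 [ 0.5368 -0.1171  0.1061] 0.10561450748205707
```

View pics/w6.png

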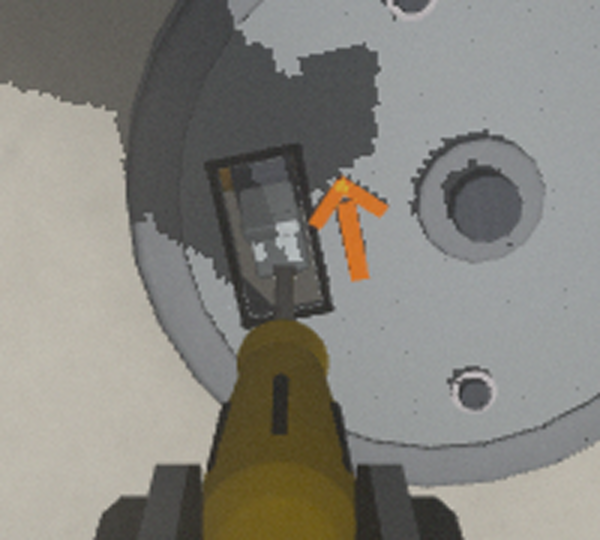

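The shank is in the slot's −y end at crop (285,285), centred across and about 14 mm behind the slot centre. Sweeping slowly towards +y.

Request:
{"api": "carry_out", "payload": {"steps": [{"slide": [0.001,0.025,0],"twist": [0,0,0]},{"slide": [0.002,0.05,0],"twist": [0,0,0]},{"slide": [0.003,0.08,0],"twist": [0,0,0]},{"slide": [0.004,0.11,0],"twist": [0,0,0]},{"slide": [0.004,0.125,0],"twist": [0,0,0]}]}}

```text
clock: 9.5
eef_pos: [0.5364, -0.0904, 0.1679]
orientation: [0.78, 0.626, -0.0, 0.0]
ft_force: [-0.3, -3.0, 0.7]
width: 0.0242
grasp_force: 59.4
```

Request:
{"api": "carry_out", "payload": {"steps": [{"slide": [0.001,0.015,0],"twist": [0,0,0]},{"slide": [0.001,0.025,0],"twist": [0,0,0]},{"slide": [0.001,0.03,0],"twist": [0,0,0]},{"slide": [0.001,0.03,0],"twist": [0,0,0]}]}}

```text
clock: 10.0
eef_pos: [0.5363, -0.0841, 0.1675]
orientation: [0.78, 0.626, -0.0, -0.0]
ft_force: [0.1, -1.7, 0.8]
width: 0.0242
grasp_force: 59.3
```

Run:
```python
from h import *
s=arm.get_state();print(s['clock'],s['eef_pos'],s['orientation'],s['width'],s['ft_force'],s['torque'])
rgb,d,p=grab('wrist'); W=world(d,p)
save(cv2.resize(rgb[110:290,190:390],None,fx=3,fy=3,interpolation=cv2.INTER_CUBIC),'w7.png')
m=np.zeros(W.shape[:2],bool); m[170:217,270:300]=1; m&=(W[...,2]>.085)&(W[...,2]<.125)
P=W[m]
for a in np.arange(.085,.125,.01):
    q=P[(P[:,2]>=a)&(P[:,2]<a+.01)]
    if len(q): print(round(a,3),len(q),q.mean(0).round(4),q[:,2].min())
```

```text
10.0 [ 0.53629902 -0.08414534  0.16754281] [ 7.79506896e-01  6.26393630e-01 -9.60363854e-06 -1.37442580e-04] 0.02424292125255796 [ 0.06083934 -1.74959148  0.78311346] [-0.71744756  0.04143445 -0.03431818]
0.085 20 [ 0.5374 -0.0893  0.0901] 0.08506982799031605
0.095 9 [ 0.5376 -0.0891  0.0965] 0.09500495167357734
```

View pics/w7.png

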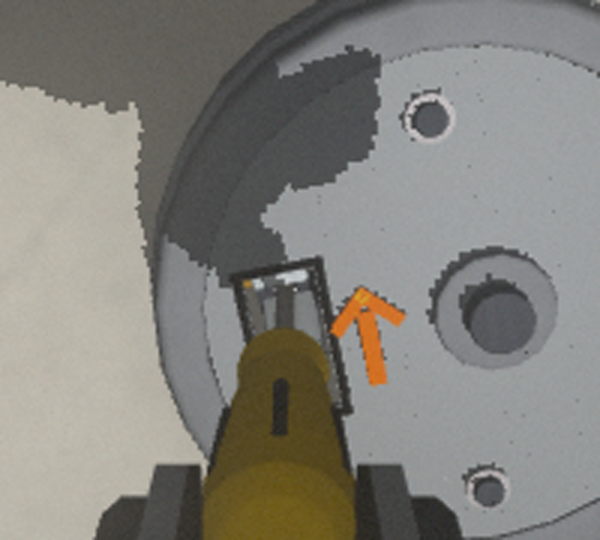

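The tooth (the light piece) is now at the far end of the slot, ahead of the shank. I'll creep to the end stop, watching the force.

Request:
{"api": "carry_out", "payload": {"steps": [{"slide": [0,0.008,0],"twist": [0,0,0]},{"slide": [0,0.01,0],"twist": [0,0,0]},{"slide": [0,0.01,0],"twist": [0,0,0]}]}}

```text
clock: 10.42
eef_pos: [0.5363, -0.0822, 0.1675]
orientation: [0.78, 0.626, -0.0, -0.0]
ft_force: [-0.3, -2.0, 0.1]
width: 0.0241
grasp_force: 59.2
```

Request:
{"api": "carry_out", "payload": {"steps": [{"slide": [0,0.007,0],"twist": [0,0,0]},{"slide": [0,0.007,0],"twist": [0,0,0]},{"slide": [0,0.007,0],"twist": [0,0,0]}]}}

```text
clock: 10.8
eef_pos: [0.5363, -0.0809, 0.1675]
orientation: [0.78, 0.626, -0.0, -0.0]
ft_force: [-0.5, -1.5, -1.3]
width: 0.0237
grasp_force: 59.1
```

Request:
{"api": "carry_out", "payload": {"steps": [{"slide": [0,0.006,0],"twist": [0,0,0]},{"slide": [0,0.006,0],"twist": [0,0,0]},{"slide": [0,0.006,0],"twist": [0,0,0]}]}}

```text
clock: 11.18
eef_pos: [0.5363, -0.0796, 0.1676]
orientation: [0.78, 0.626, -0.0, -0.0]
ft_force: [-0.5, -2.7, -1.5]
width: 0.0237
grasp_force: 59.1
```

Run:
```python
from h import *
rgb,d,p=grab('wrist'); W=world(d,p);K=p['mtx'];R=p['R'];t=p['t'];o=-R.T@t
save(cv2.resize(rgb[170:260,240:340],None,fx=6,fy=6,interpolation=cv2.INTER_CUBIC),'w8.png')
m=np.zeros(W.shape[:2],bool); m[170:217,270:300]=1; m&=(W[...,2]>.083)&(W[...,2]<.125)
print(W[m].mean(0))
for u,v in((260,200),(300,200)):
    print()
# far rim edge along columns: list gray profile converted to y
g=cv2.cvtColor(rgb,cv2.COLOR_RGB2GRAY)
for u in(276,284,292):
    print(u,[(int(g[v,u]),round(1000*float((lambda r:(o+r*(.078-o[2])/r[2])[1])(R.T@np.linalg.solve(K,[u,v,1]))),1)) for v in range(190,216,1)])
```

```text
[ 0.53739609 -0.08510504  0.09056701]


276 [(76, -68.3), (77, -69.1), (77, -69.9), (78, -70.8), (79, -71.6), (78, -72.4), (77, -73.2), (80, -74.0), (75, -74.8), (76, -75.7), (78, -76.5), (82, -77.3), (79, -78.1), (77, -78.9), (68, -79.8), (46, -80.6), (49, -81.4), (92, -82.3), (82, -83.1), (86, -83.9), (79, -84.8), (85, -85.6), (85, -86.5), (92, -87.3), (94, -88.1), (95, -89.0)]
284 [(155, -69.7), (156, -70.5), (96, -71.3), (88, -72.1), (89, -73.0), (90, -73.8), (81, -74.6), (150, -75.4), (152, -76.2), (151, -77.0), (155, -77.9), (154, -78.7), (156, -79.5), (76, -80.3), (50, -81.2), (50, -82.0), (106, -82.8), (74, -83.7), (71, -84.5), (72, -85.3), (70, -86.2), (72, -87.0), (72, -87.9), (71, -88.7), (69, -89.6), (71, -90.4)]
292 [(156, -71.1), (155, -71.9), (157, -72.7), (156, -73.5), (156, -74.3), (152, -75.2), (156, -76.0), (156, -76.8), (154, -77.6), (157, -78.4), (156, -79.3), (96, -80.1), (55, -80.9), (52, -81.7), (74, -82.6), (82, -83.4), (81, -84.2), (79, -85.1), (80, -85.9), (85, -86.7), (107, -87.6), (108, -88.4), (110, -89.3), (109, -90.1), (111, -91.0), (109, -91.8)]
```

View pics/w8.png

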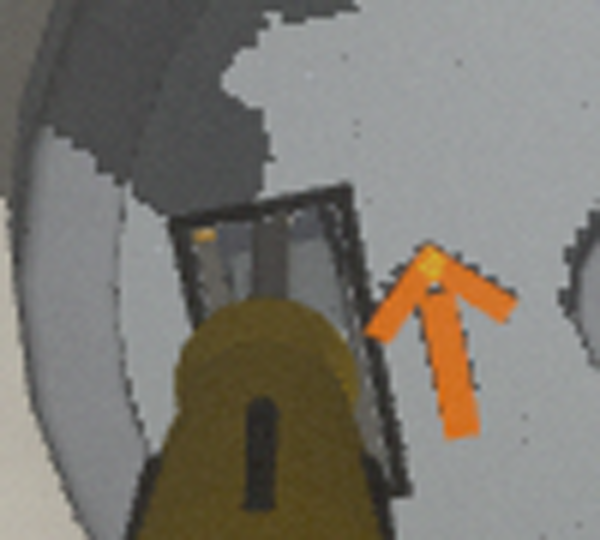

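The remaining gap to the end wall is about 2.5 mm, so I'll creep a little further.

Request:
{"api": "carry_out", "payload": {"steps": [{"slide": [0,0.005,0],"twist": [0,0,0]},{"slide": [0,0.008,0],"twist": [0,0,0]},{"slide": [0,0.008,0],"twist": [0,0,0]}]}}

```text
clock: 11.6
eef_pos: [0.5364, -0.078, 0.1676]
orientation: [0.779, 0.626, 0.0, -0.0]
ft_force: [-0.1, -2.1, -1.3]
width: 0.024
grasp_force: 59.2
```

Run:
```python
from h import *
s=arm.get_state();print(s['clock'],s['eef_pos'],s['ft_force'],s['torque'])
rgb,d,p=grab('wrist'); W=world(d,p);K=p['mtx'];R=p['R'];o=-R.T@p['t']
m=np.zeros(W.shape[:2],bool); m[170:217,270:300]=1; m&=(W[...,2]>.083)&(W[...,2]<.125)
print(W[m].mean(0))
g=cv2.cvtColor(rgb,cv2.COLOR_RGB2GRAY)
for u in(284,):
    print(u,[(int(g[v,u]),round(1000*float((lambda r:(o+r*(.078-o[2])/r[2])[1])(R.T@np.linalg.solve(K,[u,v,1]))),1)) for v in range(200,214,1)])
```

```text
11.6 [ 0.53637852 -0.07799927  0.16761552] [-0.13116349 -2.0500114  -1.32682564] [-0.77280176  0.00416443  0.03324407]
[ 0.53740026 -0.08356713  0.09039682]
284 [(154, -76.2), (154, -77.0), (153, -77.9), (153, -78.7), (153, -79.5), (73, -80.4), (56, -81.2), (49, -82.0), (72, -82.9), (69, -83.7), (72, -84.5), (72, -85.4), (69, -86.2), (73, -87.1)]
```

Request:
{"api": "carry_out", "payload": {"steps": [{"slide": [0,0.004,0],"twist": [0,0,0]},{"slide": [0,0.004,0],"twist": [0,0,0]},{"slide": [0,0.004,0],"twist": [0,0,0]}]}}

```text
clock: 12.02
eef_pos: [0.5364, -0.0774, 0.1676]
orientation: [0.78, 0.626, -0.0, 0.0]
ft_force: [-0.9, -2.6, -2.4]
width: 0.0237
grasp_force: 59.1
```

Request:
{"api": "carry_out", "payload": {"steps": [{"slide": [0,0.003,0],"twist": [0,0,0]},{"slide": [0,0.003,0],"twist": [0,0,0]},{"slide": [0,0.003,0],"twist": [0,0,0]}]}}

```text
clock: 12.4
eef_pos: [0.5364, -0.0768, 0.1676]
orientation: [0.78, 0.626, 0.0, 0.0]
ft_force: [-0.4, -3.5, -1.6]
width: 0.0239
grasp_force: 59.1
```

The force is rising at the slot's end. Backing off 2 mm and lifting out, then I'll check the wheel.

Request:
{"api": "carry_out", "payload": {"steps": [{"slide": [0,-0.01,0],"twist": [0,0,0]},{"slide": [0,-0.01,0.1],"twist": [0,0,0]},{"slide": [0,-0.01,0.3],"twist": [0,0,0]},{"slide": [0,-0.01,0.5],"twist": [0,0,0]},{"slide": [0,-0.01,0.6],"twist": [0,0,0]}]}}

```text
clock: 13.02
eef_pos: [0.5375, -0.0772, 0.2902]
orientation: [0.779, 0.627, 0.002, 0.001]
ft_force: [0.4, -0.4, -0.7]
width: 0.024
grasp_force: 59.2
```

Request:
{"api": "carry_out", "payload": {"steps": [{"slide": [0,0.1,0],"twist": [0,0,0]},{"slide": [0,0.2,0],"twist": [0,0,0]},{"slide": [0,0.2,0],"twist": [0,0,0]}]}}

```text
clock: 13.4
eef_pos: [0.5364, -0.036, 0.2879]
orientation: [0.778, 0.628, 0.001, -0.001]
ft_force: [-1.1, 0.3, -1.7]
width: 0.0241
grasp_force: 59.2
```

Run:
```python
from h import *
s=arm.get_state();print(s['clock'],s['eef_pos'],s['orientation'],s['width'])
def prof(W,n):
    # slot cross-section: z vs y along slot, relative centre (.537,-.1045)
    m=(abs(W[...,0]-.537)<.006)&(W[...,1]>-.135)&(W[...,1]<-.07)&(W[...,2]<.1)
    P=W[m]; print(n,[(round(float(a)*1000),int(k.sum()),round(float(np.median(P[k][:,2])*1000),1)) for a in np.arange(-.13,-.074,.003) if (k:=abs(P[:,1]-a)<.0015).sum()])
prof(np.load('w2.npz')['W'],'before'); prof(np.load('w5.npz')['W'],'before5')
rgb,d,p=grab('wrist'); W=world(d,p); np.savez('w9.npz',W=W,rgb=rgb,**p); prof(W,'after')
save(cv2.resize(rgb[160:340,190:390],None,fx=3,fy=3,interpolation=cv2.INTER_CUBIC),'w9.png')
m=np.zeros(W.shape[:2],bool); m[190:226,276:294]=1; m&=(W[...,2]>.165)
P=W[m]
for a in np.arange(.17,.24,.01):
    q=P[(P[:,2]>=a)&(P[:,2]<a+.01)]
    if len(q): print(round(a,2),len(q),q.mean(0).round(4))
```

```text
13.4 [ 0.53642643 -0.03598755  0.28787899] [ 7.78278880e-01  6.27918116e-01  7.42656087e-04 -5.22529294e-04] 0.024117275522148963
before [(-130, 25, 75.7), (-127, 25, 76.8), (-124, 13, 73.7), (-121, 22, 50.4), (-118, 24, 49.2), (-115, 23, 47.9), (-112, 20, 47.2), (-106, 17, 66.6), (-103, 28, 67.0), (-100, 35, 61.9), (-97, 33, 55.1), (-94, 25, 50.9), (-91, 23, 51.5), (-88, 19, 51.7), (-82, 24, 77.1), (-79, 31, 75.8), (-76, 26, 76.0)]
before5 [(-130, 27, 75.9), (-127, 25, 77.0), (-124, 15, 73.9), (-121, 49, 50.0), (-118, 37, 49.1), (-115, 37, 47.8), (-112, 28, 47.0), (-106, 28, 66.8), (-103, 49, 67.2), (-100, 56, 61.7), (-97, 51, 55.4), (-94, 41, 51.1), (-91, 37, 51.1), (-88, 30, 51.6), (-85, 1, 55.6), (-82, 43, 76.8), (-79, 45, 76.0), (-76, 46, 76.0)]
after [(-130, 3, 75.8), (-127, 7, 76.2), (-124, 2, 75.6), (-121, 2, 50.3), (-118, 4, 49.1), (-115, 2, 47.5), (-106, 3, 67.0), (-103, 8, 67.6), (-100, 19, 60.8), (-97, 39, 55.2), (-94, 22, 51.1), (-91, 6, 50.5), (-82, 19, 76.4), (-79, 18, 75.9), (-76, 18, 76.3)]
0.17 13 [ 0.5384 -0.0397  0.1752]
0.18 23 [ 0.5383 -0.0385  0.185 ]
0.19 19 [ 0.5385 -0.0383  0.1946]
0.2 25 [ 0.5383 -0.0381  0.2047]
0.21 27 [ 0.5378 -0.0383  0.2151]
0.22 19 [ 0.538  -0.0381  0.2232]
```

The depth profile under the slot is the same as before, so the wheel has shifted by a whole tooth period. I watched that tooth travel to the slot's far end, so the advance is one tooth. Returning to the block, undoing the summed shifts.

Request:
{"api": "carry_out", "payload": {"steps": [{"slide": [0.046,0.2,0],"twist": [0,0,0]},{"slide": [0.046,0.45,0],"twist": [0,0,0]},{"slide": [0.046,0.68,0],"twist": [0,0,0]},{"slide": [0.046,0.68,0],"twist": [0,0,0]}]}}

```text
clock: 13.95
eef_pos: [0.5451, 0.1013, 0.2877]
orientation: [0.778, 0.629, 0.001, -0.001]
ft_force: [-0.1, 0.2, -0.7]
width: 0.0238
grasp_force: 59.2
```

Request:
{"api": "carry_out", "payload": {"steps": [{"slide": [0.046,0.2,0],"twist": [0,0,0]},{"slide": [0.046,0.45,0],"twist": [0,0,0]},{"slide": [0.046,0.68,0],"twist": [0,0,0]},{"slide": [0.046,0.68,0],"twist": [0,0,0]},{"slide": [0.046,0.68,0],"twist": [0,0,0]}]}}

```text
clock: 14.58
eef_pos: [0.5556, 0.2311, 0.2871]
orientation: [0.78, 0.626, -0.001, 0.0]
ft_force: [0.6, -0.8, -1.4]
width: 0.024
grasp_force: 59.2
```

Run:
```python
from h import *
s=arm.get_state();print(s['clock'],s['eef_pos'],s['orientation'],s['width'])
rgb,d,p=grab('wrist'); W=world(d,p)
def shank(W):
    m=np.zeros(W.shape[:2],bool); m[190:226,276:294]=1; m&=(W[...,2]>.18)&(W[...,2]<.23); return W[m].mean(0)
def hole(W):
    z=W[...,2]; k=(abs(W[...,0]-.556)<.035)&(abs(W[...,1]-.235)<.03)
    m=((z<.066)&k&(z>-.01)).astype(np.uint8)
    g=(abs(z-.074)<.004)&k
    # hole edges along x at fixed band
    P=W[g]; out=[]
    return [(round(y,3),[round(float(x),4) for x in (lambda q:[q[q<.556].max(),q[q>.556].min()])(P[abs(P[:,1]-y)<.0008][:,0])]) for y in (.226,.228,.230,.232)]
W4=np.load('w4.npz')['W']
print('then',shank(W4),hole(W4)); print('now',shank(W),hole(W))
```

```text
14.575 [0.55557997 0.23110572 0.28713351] [ 7.80190808e-01  6.25541190e-01 -5.81508685e-04  4.28827857e-04] 0.02404565010690488
then [0.55835473 0.23219616 0.20659814] [(0.226, [0.5459, 0.5653]), (0.228, [0.5466, 0.5655]), (0.23, [0.5469, 0.566]), (0.232, [0.5475, 0.5665])]
now [0.55724878 0.22855343 0.20359514] [(0.226, [0.5462, 0.5653]), (0.228, [0.5468, 0.5657]), (0.23, [0.5471, 0.566]), (0.232, [0.5476, 0.5665])]
```

Request:
{"api": "carry_out", "payload": {"steps": [{"slide": [0,0,-0.15],"twist": [0,0,0]},{"slide": [0,0,-0.35],"twist": [0,0,0]},{"slide": [0,0,-0.43],"twist": [0,0,0]},{"slide": [0,0,-0.43],"twist": [0,0,0]},{"slide": [0,0,-0.43],"twist": [0,0,0]}]}}

```text
clock: 15.25
eef_pos: [0.5558, 0.2335, 0.2032]
orientation: [0.78, 0.626, 0.001, 0.0]
ft_force: [0.2, 0.0, 0.0]
width: 0.0239
grasp_force: 59.2
```

Run:
```python
from h import *
s=arm.get_state();print(s['clock'],s['eef_pos'],s['orientation'],s['width'])
rgb,d,p=grab('wrist'); W=world(d,p)
m=np.zeros(W.shape[:2],bool); m[185:226,274:296]=1; m&=(W[...,2]>.092)&(W[...,2]<.14)
P=W[m]
for a in np.arange(.09,.14,.01):
    q=P[(P[:,2]>=a)&(P[:,2]<a+.01)]
    if len(q): print(round(a,2),len(q),q.mean(0).round(4))
save(cv2.resize(rgb[130:280,200:380],None,fx=4,fy=4,interpolation=cv2.INTER_CUBIC),'w10.png')
```

```text
15.25 [0.5558326  0.23352726 0.20321156] [7.79732212e-01 6.26111984e-01 1.17169146e-03 2.96911363e-04] 0.02394228504848984
0.09 14 [0.5578 0.2303 0.0966]
0.1 22 [0.5579 0.2312 0.1047]
0.11 23 [0.5579 0.2312 0.1152]
0.12 23 [0.5578 0.2313 0.1256]
0.13 26 [0.5574 0.2312 0.1347]
```

View pics/w10.png

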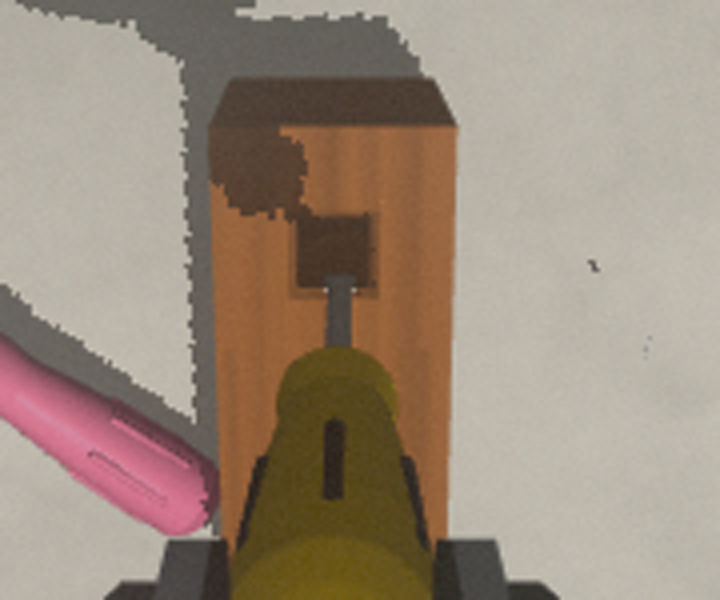

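The shank stands over the hole, tip at crop (340,285) and hole at (336,252); the offset is perspective, and the measured offset is about 1 mm. No more pictures from here, as I have passed the viewing limit. Inserting.

Request:
{"api": "carry_out", "payload": {"steps": [{"slide": [-0.006,0.005,-0.05],"twist": [0,0,0]},{"slide": [-0.006,0.005,-0.12],"twist": [0,0,0]},{"slide": [-0.006,0.005,-0.18],"twist": [0,0,0]},{"slide": [-0.006,0.005,-0.2],"twist": [0,0,0]}]}}

```text
clock: 15.8
eef_pos: [0.5529, 0.2339, 0.1601]
orientation: [0.779, 0.626, -0.001, -0.0]
ft_force: [-0.4, -0.4, -1.5]
width: 0.024
grasp_force: 59.2
```

Request:
{"api": "carry_out", "payload": {"steps": [{"slide": [0,0,-0.08],"twist": [0,0,0]},{"slide": [0,0,-0.16],"twist": [0,0,0]},{"slide": [0,0,-0.21],"twist": [0,0,0]},{"slide": [0,0,-0.215],"twist": [0,0,0]},{"slide": [0,0,-0.215],"twist": [0,0,0]}]}}

```text
clock: 16.42
eef_pos: [0.5536, 0.2343, 0.1184]
orientation: [0.78, 0.626, -0.0, -0.0]
ft_force: [-0.4, 0.2, -1.8]
width: 0.0236
grasp_force: 59.2
```

Request:
{"api": "carry_out", "payload": {"steps": [{"slide": [0,0,-0.008],"twist": [0,0,0]},{"slide": [0,0,-0.008],"twist": [0,0,0]},{"slide": [0,0,-0.008],"twist": [0,0,0]}]}}

```text
clock: 16.8
eef_pos: [0.554, 0.2346, 0.1179]
orientation: [0.78, 0.626, 0.001, 0.0]
ft_force: [-0.2, -1.4, 5.0]
width: 0.0239
grasp_force: 59.9
```

Request:
{"api": "carry_out", "payload": {"steps": [{"slide": [0,0,0],"twist": [0,0,0]},{"slide": [0,0,0],"twist": [0,0,0]},{"slide": [0,0,0],"twist": [0,0,0]},{"slide": [0,0,0],"twist": [0,0,0]},{"slide": [0,0,0],"twist": [0,0,0]}], "claw": 0}}

```text
clock: 17.42
eef_pos: [0.5536, 0.2343, 0.117]
orientation: [0.78, 0.626, -0.0, -0.0]
ft_force: [-0.7, -0.8, -0.2]
width: 0.0855
grasp_force: 0.0
```

Request:
{"api": "carry_out", "payload": {"steps": [{"slide": [0,0,0.15],"twist": [0,0,0]},{"slide": [0,0,0.4],"twist": [0,0,0]},{"slide": [0,0,0.65],"twist": [0,0,0]},{"slide": [0,0,0.85],"twist": [0,0,0]},{"slide": [0,0,0.85],"twist": [0,0,0]}]}}

```text
clock: 18.05
eef_pos: [0.5552, 0.2357, 0.2909]
orientation: [0.78, 0.626, 0.003, 0.001]
ft_force: [-0.0, 0.6, -0.4]
width: 0.0855
grasp_force: 0.0
```

Run:
```python
from h import *
rgb,d,p=grab('wrist'); W=world(d,p)
for q in('yellow_handle','blue_handle'):
    for m in arm.masks_of('wrist',q):
        P=W[m['region']]; t=np.nanpercentile(P[:,2],95); T=P[P[:,2]>t-.004]
        print(q,round(m['conf'],2),np.round(m['extent']),'top',round(t,4),np.nanmean(T,0).round(4))
rgb,d,p=grab('top'); W=world(d,p); b=np.zeros(W.shape[:2],bool); b[160:220,215:295]=1
```

```text
yellow_handle 0.75 [212. 202. 103.  70.] top 0.0403 [0.4261 0.2461 0.0394]
yellow_handle 0.58 [282. 189.  24.  36.] top 0.1588 [0.555  0.2313 0.1575]
blue_handle 0.58 [284. 262.  20.  45.] top 0.1486 [0.5379 0.1449 0.1475]
```

```bash
python3 -c "
from workcell import arm
print(arm.job_done())"
```

```text
the job is handed in; nothing more can be done
None
```

Job handed in: the star wheel looks one tooth on (inferred from depth before and after plus one picture mid-sweep; the angle itself was not read), the yellow screwdriver is back standing in its hole and blue has not moved, but I viewed 13 pictures instead of the allowed 10, and the pink screwdriver tipped over on the desk before I grasped anything, cause not confirmed.

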